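# Raise the dust hood's sash to its mark

## Robot

A 7-joint arm with a two-finger parallel gripper is mounted at the origin on the work surface. World frame = base frame: x ahead of the robot, y to its left, z up, the work surface at z = 0. Lengths are in m, angles in rad, forces in N, time in s.
With the tool pointing down it reaches from about 0.425 to 0.925 m from the base axis. Payload 6.8 kg.
Tool frame: the origin (TCP) lies on the front face of the gripper's body, between the roots of the fingers; the fingertips stand 73 mm ahead of it and the grasp point (between the pads) lies 54 mm ahead of it; z points along the fingers, y is the direction in which the jaws open and shut (so a half turn about z gives the same grasp; the last joint's range is limited). The gripper opens to 85 mm and grips with 20 to 120 N. Pads are 22 mm wide; open, the fingers measure 114 mm over their backs; the gripper's body (76 mm by 85 mm) begins 54 mm behind the grasp point. The pads swing forward as they close: fully open they stand 13 mm farther back than shut.
Start: joints at [-1.391, 0.477, 0.022, 1.555, -0.011, 1.109, -0.083], TCP at [0.192, 0.647, 0.304] pointing down, gripper open.
Joint ranges: [-2.96, 2.96], [-0.34, 2.1], [-1.41, 1.46], [0.24, 2.44], [-1.37, 4.51], [0.17, 1.92], [-2.96, 2.96]. Speed limits (rad/s): [2.39, 2.39, 3.14, 3.14, 3.14, 3.14, 3.14].

## Interface

Orientations are given as a unit quaternion [w, x, y, z].
In Python, from station import get_obs, read_camera, hand_in, spot_in, cut_out, spot_point gives the robot as it stands. The module is installed in compiled form; this text tells all that it offers.
- The arm moves only by the tool move_arm, never from a script. Its arguments are lists of equal length, an entry for each row: "gripper": the opening, from 0 (shut) to 1 (fully open); "xyz": the shift along the tool's x, y, z in cm, a list of three; "twist": the turn about the tool's z in rad. A call has 1 to 5 rows; each row is the pose to reach, as a shift and turn from the pose commanded when the call began, along the tool's axes at that moment; what a row does not reach only later rows make up. A row lasts 1/12 s, in which the tool goes at most 41.7 mm and 7.16 degrees, less where a joint would pass 70% of its speed; a pose out of reach is approached as far as the arm can. A call with a gripper value outside its range is refused whole. The fingers move at their own pace and stop on an object; "squeeze" is the grip in N (left out, the last holds). Time passes only in rows, so rows that repeat a pose let the fingers close. It gives the time, the measured TCP pose, the force and the opening at its end, in the units of the state.
- get_obs(): the state, without advancing time (a new reading comes with each control period).
- read_camera(name): name is "scene" or "top" or "wrist"; returns a dict with "pixels" (384x512x3 uint8, red, green, blue), "fx", "fy", "cx", "cy" (pixels), "R" (3x3) and "t" (3): a world point X has camera coordinates R X + t. Camera axes: x right, y down, z forward; pixel columns grow to the right and rows downward; lengths in m; the calibration is good to about 2 mm. The wrist camera is an equidistant fisheye: a pixel r from the principal point sees the ray r / f radians off the axis. A picture is of the moment at which its call begins. There is no depth.
- hand_in(): hands the job in, once; it reports no verdict.
Trained networks look in the newest picture that a camera, given by its name, has taken for a name from the list of things; names that differ only in an ending like _2 or _b are one class to them, and where a whole thing is asked for, a point or a joint stands for the part that bears it (a point fixed in the world has none). Each returns a list of dicts, best first, with "p" (0 to 1); they miss things now and then, are a little off and sometimes report something else, mostly with a low value. They report only what shows in the picture. A call takes as long as a camera call.
- spot_in(query, camera): "centre" ([x, y, z] in m, in world coordinates, good to about 4 mm: the middle of the surface that is visible of it).
- cut_out(query, camera): "pixels" (384x512 bool, what is visible of it).
- spot_point(query, camera): "centre" ([x, y, z] in m, in world coordinates, good to about 4 mm: a listed point, or the origin of a listed thing).
The state is a dict: "t": time; "q": joint angles; "joint_vel": joint speeds; "joint_torque": joint torques, N m; "eef_pos": TCP position; "tool_rot": TCP orientation; "contact_force": force on the tool from outside, world axes, zero at the start; "torque": the same for the moment, N m; "gripper_width": opening from 0.0 (shut) to 1.0 (fully open).
Only numpy, scipy, OpenCV 4.12 (cv2) and the standard library are available. Lean on these libraries where they do the work, as an engineer would, in place of code of your own. Each camera call takes 0.05 s, during which the arm holds its last target.

## Task

Push the clear sliding window of the dust-extraction hood up with the fingertips from beneath its blue lip, without pinching the lip, until the red pointer on the window is level with the yellow height mark on the hood's frame. The window is counterweighted and stays where it is left: leave it there and take the hand away. Do not shift the yellow mark or disturb the things standing on the bench.

Things in the scene. Friction and masses are not known exactly. Their poses are not given: they have to be found in the camera images.
- hood: White-grey bench-top dust hood with clear panels, fixed: plinth 284 deep (x), 470 wide (y), 100 mm high, hood 418 high. Origin on the bench at the middle of the plinth's front face. x points level into the hood, away from the robot; y left; z up. Above the plinth the front leans back 40 degrees from vertical, and the window slides along (sin 40, 0, cos 40) in these axes.
- sash (a joint): How far the clear window has slid up the slope, in m along the slope: 0 shut, 0.18 at the top stop. The window is counterweighted: about 2 to 6 N along the slope moves it slowly, up or down, and friction keeps it where it is left. It starts within 25 mm of shut.
- lip_edge (a point): Middle of the lower front edge of the window's blue lip (shut: 133 mm above the bench, 27 mm in front of the plinth). The lip is a bar 260 mm long (y), 10 thick, standing out 36 mm at right angles from the window near its foot, so it points out and up at 40 degrees; beneath it is free. Axes: x from the edge inward along the underside (40 degrees below level), y left, z up the slope.
- pointer (a point): Free end of the thin red pointer (7 mm high, 40 mm long) on the window's right-hand edge as seen from the robot (-y side); moves with the window. Axes as for the lip's edge: z up the slope.
- mark_tip (a point): Inner end of the yellow mark (8 mm high, 20 long, with a 24 mm clip round the outside) on the sloping right-hand frame post, just outside the pointer. Apart from the window; its height differs from run to run, 35 to 150 mm above the pointer along the slope at the start. Axes as for the pointer: the window is right when the pointer's place along this z is 0.
- parts_bin: Loose open black bin of screws, 90 by 120 by 55 mm high, on the bench; leave alone. Origin under its centre.
- cleaner_bottle: Loose white bottle with blue label and cap, 58 mm across, 125 mm high, upright on the bench; leave alone. Origin under its centre.
- plug_module: Loose small metal plug-in module with a blue nose, 70 by 13 by 11 mm high, lying on the bench in front of the hood; leave alone. Origin under its centre.

How it is judged:
By the outcome, as a careful person would: the job done as asked, in the order asked, and still so for the second after the job is handed in, with the robot touching nothing.
It also fails if it takes over 40 s, if anything falls off the work surface, if the arm or the gripper's body presses on something with over 40 N, if the wrist force passes 120 N, or if a joint passes its speed limit or range.

## Working session

There is one attempt and no reset: what is moved stays moved. The work goes in short steps, Python scripts to look and compute and a tool call to move; the robot and the scene stay as the last step left them, time stands still between calls to the robot, and variables do not carry over. Pictures are saved under pics/ and viewed, and the job is handed in when it is done.

Besides the shell and the picture viewer there is one more tool, called after "Emit:" in YAML: its name, and indented under it one key for each argument. move_arm: Moves the arm, as the interface text tells. Its arguments: {"type":"object","properties":{"gripper":{"type":"array","items":{"type":"number"}},"xyz":{"type":"array","items":{"type":"array","items":{"type":"number"}}},"twist":{"type":"array","items":{"type":"number"}},"squeeze":{"type":"number"}},"required":["gripper","xyz","twist"]}

```bash
mkdir -p pics; cat > h.py <<'E'
from station import *
import numpy as np, cv2
def save(n,f):
    c=read_camera(n); cv2.imwrite('pics/'+f,cv2.cvtColor(c['pixels'],cv2.COLOR_RGB2BGR)); return c
E
python3 - <<'E'
from h import *
o=get_obs(); print(o['t'],o['eef_pos'],o['tool_rot'],o['contact_force'])
for n in ['scene','top','wrist']:
    c=save(n,n+'1.png'); print(n,c['fx'],c['cx'],c['cy'],'pos',-c['R'].T@c['t'])
for n in ['scene','top']:
    for q in ['hood','lip_edge','pointer','mark_tip','parts_bin','cleaner_bottle','plug_module']:
        r=spot_point(q,n); print(n,q,[(np.round(d['centre'],4).tolist(),round(d['p'],2)) for d in r[:2]])
E
```

```text
0.0 [0.1914446  0.64680367 0.30289486] [-7.46728606e-05  1.43402395e-01  9.89664026e-01 -9.28860132e-04] [ 0.24538545  1.06044333 -0.52020163]
scene 473.5224666601894 250.22758074550094 191.44048553941195 pos [ 0.99946649 -0.74534918  0.94601486]
top 465.19564362599726 251.97340242337063 184.2756041334781 pos [ 0.31502076 -0.01412048  1.33694878]
wrist 297.3186396354542 257.07659895281193 186.6402416690261 pos [0.12712172 0.66607147 0.373432  ]
scene hood [([0.5455, 0.06, -0.0002], 0.85)]
scene lip_edge [([0.528, 0.0607, 0.142], 0.61)]
scene pointer [([0.6429, -0.139, 0.192], 0.71)]
scene mark_tip [([0.7169, -0.1397, 0.2851], 0.51)]
scene parts_bin [([0.3487, -0.2496, -0.0017], 0.95)]
scene cleaner_bottle [([0.3173, 0.2616, -0.0033], 0.88), ([0.6398, -0.1422, 0.1904], 0.73)]
scene plug_module [([0.4086, -0.0897, 0.0006], 0.43)]
top hood [([0.5447, 0.0605, -0.0003], 0.65)]
top lip_edge [([0.3172, 0.2626, 0.0005], 0.73), ([0.5279, 0.0584, 0.1476], 0.72)]
top pointer [([0.6394, -0.1401, 0.1943], 0.64)]
top mark_tip [([0.7164, -0.1352, 0.2793], 0.45)]
top parts_bin [([0.352, -0.25, 0.0042], 0.56)]
top cleaner_bottle [([0.3173, 0.2625, -0.0015], 0.85)]
top plug_module [([0.403, -0.0879, 0.0022], 0.64)]
```

View pics/scene1.png

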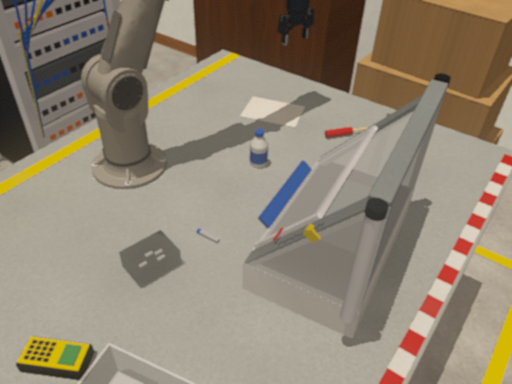

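View pics/top1.png

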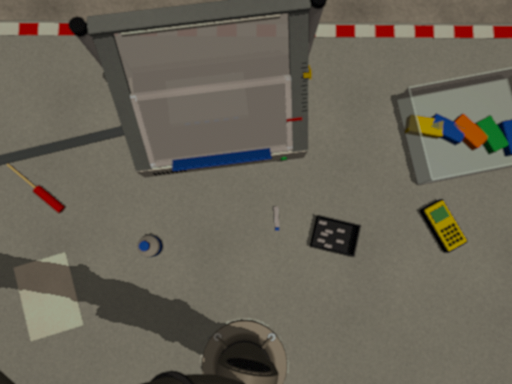

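View pics/wrist1.png

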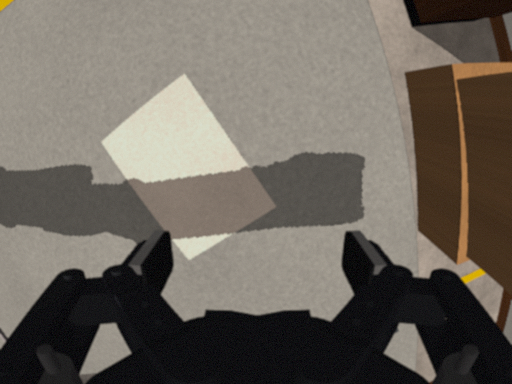

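The scene picture shows the lip at about (262–310, 165–225), the red pointer at (278,234) and the yellow mark at (312,232). In the top picture the lip runs (173,163)–(270,154), with the pointer at (294,120) and the mark at (308,74). I'll zoom in and triangulate them.

```bash
python3 - <<'E'
import cv2,numpy as np
a=cv2.imread('pics/scene1.png')[150:260,245:345]; b=cv2.imread('pics/top1.png')[60:180,160:320]
cv2.imwrite('pics/za.png',cv2.resize(a,None,fx=5,fy=5,interpolation=cv2.INTER_CUBIC));cv2.imwrite('pics/zb.png',cv2.resize(b,None,fx=4.8,fy=4.8,interpolation=cv2.INTER_CUBIC))
E
cat >> h.py <<'E'
def P(c): return np.array([[c['fx'],0,c['cx']],[0,c['fy'],c['cy']],[0,0,1]])@np.c_[c['R'],c['t']]
def tri(c1,p1,c2,p2):
    X=cv2.triangulatePoints(P(c1),P(c2),np.float64(p1).reshape(2,1),np.float64(p2).reshape(2,1)); return (X[:3]/X[3])[:,0]
def proj(c,X):
    h=P(c)@np.append(X,1); return h[:2]/h[2]
E
python3 - <<'E'
from h import *
for n in ['scene','top']:
    c=read_camera(n)
    for q in ['pointer','mark_tip','lip_edge']:
        for d in spot_point(q,n)[:3]: print(n,q,np.round(proj(c,np.array(d['centre'])),1),round(d['p'],2))
    for q in ['hood']: 
        m=cut_out(q,n)
        if m: print('hood',m[0]['p'],m[0]['pixels'].sum())
E
```

```text
scene pointer [276.8 239.9] 0.94
scene pointer [282.  228.2] 0.28
scene mark_tip [308.9 224.4] 0.62
scene lip_edge [280.4 186.4] 0.85
hood 0.97 25573
top pointer [298.8 118.1] 0.73
top mark_tip [300.2  75.9] 0.56
top lip_edge [220.7 166.1] 0.86
hood 0.56 33877
```

View pics/za.png

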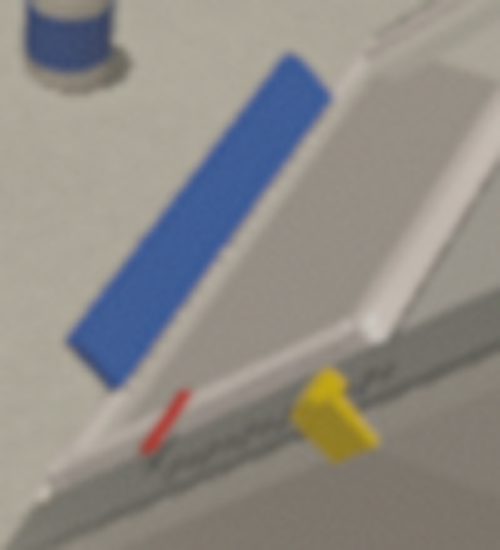

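View pics/zb.png

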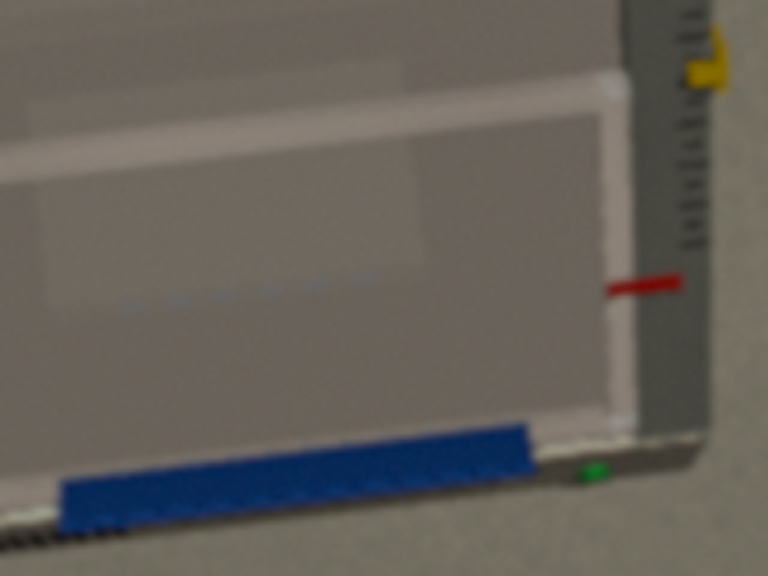

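```bash
python3 - <<'E'
from h import *
s=read_camera('scene');t=read_camera('top')
S=lambda x,y:((x+.5)/5-.5+245,(y+.5)/5-.5+150)
T=lambda x,y:((x+.5)/4.8-.5+160,(y+.5)/4.8-.5+60)
pts=dict(ptr=(S(147,452),T(682,283)),ptr_in=(S(187,392),T(608,291)),mark=(S(332,377),T(688,74)),lipR=(S(69,342),T(533,472)),lipL=(S(290,54),T(62,532)))
W={}
for k,(a,b) in pts.items():
    X=tri(s,a,t,b);W[k]=X;print(k,X.round(4),(proj(s,X)-a).round(1),(proj(t,X)-b).round(1))
d=W['lipL']-W['lipR'];print(d,np.linalg.norm(d),'yaw',np.degrees(np.arctan2(-d[0],d[1])))
m=(W['lipL']+W['lipR'])/2;print('lip mid',m)
yw=np.arctan2(-d[0],d[1]);u=np.array([np.sin(np.radians(40))*np.cos(yw),np.sin(np.radians(40))*np.sin(yw),np.cos(np.radians(40))])
print('u',u,'gap',(W['mark']-W['ptr'])@u)
E
```

```text
ptr [ 0.6409 -0.1444  0.1913] [-0.8  0.1] [-0.5 -0.6]
ptr_in [ 0.6358 -0.1052  0.1931] [-0.8  0.1] [-0.4 -0.6]
mark [ 0.7203 -0.1387  0.2821] [-0.4  0.1] [-0.2 -0.3]
lipR [ 0.5479 -0.0681  0.1425] [-0.5  0.1] [-0.3 -0.4]
lipL [0.5145 0.1875 0.1449] [-1.   0.2] [-0.6 -0.9]
[-0.03345874  0.25566808  0.00247593] 0.25786001351608395 yaw 7.455805591432503
lip mid [0.53120726 0.05971329 0.1436965 ]
u [0.637353   0.08340903 0.76604444] gap 0.1206227340796974
```

Emit:
move_arm:
  gripper: [0, 0, 0, 0, 0]
  xyz:
    - [-1.5, -1.6, 0]
    - [-4.2, -4.6, 0]
    - [-6.9, -7.5, 0]
    - [-9.6, -10.5, 0]
    - [-12.3, -13.4, 0]
  twist: [0, 0, 0, 0, 0]

```text
t: 1.87
eef_pos: [0.2721, 0.482, 0.3039]
tool_rot: [0.0, 0.143, 0.99, 0.0]
contact_force: [0.5, 0.3, 0.2]
gripper_width: 0.302
```

Emit:
move_arm:
  gripper: [0, 0, 0, 0, 0]
  xyz:
    - [-2.7, -2.9, 0]
    - [-5.4, -5.9, 0]
    - [-8.1, -8.8, 0]
    - [-10.8, -11.8, 0]
    - [-13.5, -14.7, 0]
  twist: [0, 0, 0, 0, 0]

```text
t: 2.28
eef_pos: [0.3597, 0.3026, 0.3042]
tool_rot: [0.0, 0.143, 0.99, 0.0]
contact_force: [1.0, -0.7, -0.0]
gripper_width: -0.0
```

Emit:
move_arm:
  gripper: [0, 0, 0, 0, 0]
  xyz:
    - [-2.7, -2.9, 0]
    - [-5.4, -5.9, 0]
    - [-8.1, -8.8, 0]
    - [-10.8, -11.8, 0]
    - [-13.5, -14.7, 0]
  twist: [0, 0, 0, 0, 0]

```text
t: 2.7
eef_pos: [0.4474, 0.1233, 0.3043]
tool_rot: [0.0, 0.143, 0.99, 0.0]
contact_force: [0.8, 0.4, 0.3]
gripper_width: 0.001
```

Emit:
move_arm:
  gripper: [0, 0, 0, 0, 0]
  xyz:
    - [-2, -2.5, 0]
    - [-4, -5, 0]
    - [-4.9, -5.9, 0]
    - [-4.9, -5.9, 0]
    - [-4.9, -5.9, 0]
  twist: [-0.1, -0.2, -0.3, -0.42, -0.42]

```text
t: 3.12
eef_pos: [0.4775, 0.0536, 0.304]
tool_rot: [0.0, -0.067, 0.998, 0.0]
contact_force: [0.6, 0.3, 0.4]
gripper_width: -0.001
```

Emit:
move_arm:
  gripper: [0, 0, 0, 0, 0]
  xyz:
    - [0, 0, 3]
    - [0, 0, 6]
    - [0, 0, 9]
    - [0, 0, 10.2]
    - [0, 0, 10.2]
  twist: [0, 0, 0, 0, 0]

```text
t: 3.53
eef_pos: [0.4751, 0.0553, 0.1992]
tool_rot: [-0.003, -0.065, 0.998, -0.001]
contact_force: [-1.1, -0.3, 0.8]
gripper_width: -0.008
```

```bash
python3 - <<'E'
from h import *
o=get_obs(); print(o['t'],o['eef_pos'],o['tool_rot'],o['contact_force'],o['gripper_width'])
for n in ['scene','top','wrist']:
    save(n,n+'2.png')
a=cv2.imread('pics/scene2.png')[120:270,200:360]
b=cv2.imread('pics/top2.png')[60:200,160:330]
cv2.imwrite('pics/z2.png',np.hstack([cv2.resize(a,(400,375)),cv2.resize(b,(400,375))]))
E
```

```text
3.5333 [0.47514831 0.05527033 0.19923139] [-2.81163481e-03 -6.50321812e-02  9.97879022e-01 -6.05684821e-04] [-1.10028633 -0.33677233  0.7583315 ] -0.008161092786582521
```

View pics/z2.png

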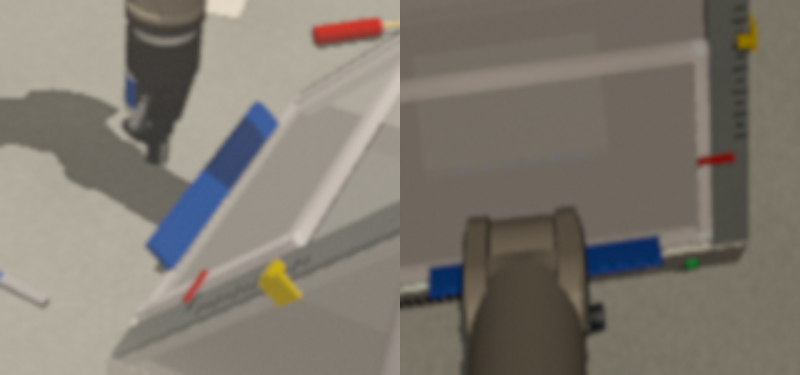

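View pics/wrist2.png

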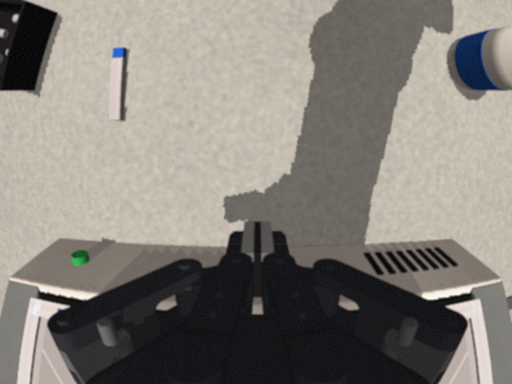

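Emit:
move_arm:
  gripper: [0, 0, 0, 0, 0]
  xyz:
    - [-1, 0, 0]
    - [-2, 0, 0]
    - [-3, 0, 0]
    - [-3.4, 0, 0]
    - [-3.4, 0, 0]
  twist: [0, 0, 0, 0, 0]

```text
t: 4.1
eef_pos: [0.5127, 0.0596, 0.2023]
tool_rot: [0.001, -0.066, 0.998, 0.0]
contact_force: [-0.7, 0.4, -0.3]
gripper_width: -0.006
```

Emit:
move_arm:
  gripper: [0, 0, 0, 0, 0]
  xyz:
    - [-0.2, 0, 0]
    - [-0.4, 0, 0]
    - [-0.6, 0, 0]
    - [-0.7, 0, 0]
    - [-0.7, 0, 0]
  twist: [0, 0, 0, 0, 0]

```text
t: 4.52
eef_pos: [0.5175, 0.0601, 0.2018]
tool_rot: [-0.0, -0.066, 0.998, -0.0]
contact_force: [-1.9, -0.5, -0.3]
gripper_width: -0.003
```

```bash
python3 - <<'E'
from h import *
o=get_obs(); print(o['t'],o['eef_pos'],o['tool_rot'],o['contact_force'],o['gripper_width'])
for n in ['scene','top','wrist']:
    save(n,n+'3.png')
a=cv2.imread('pics/scene3.png')[120:270,200:360]
b=cv2.imread('pics/wrist3.png')[180:384,120:400]
cv2.imwrite('pics/z3.png',np.hstack([cv2.resize(a,(400,375),interpolation=2),cv2.resize(b,(400,375))]))
E
```

```text
4.5167 [0.517519   0.06014775 0.20176159] [-4.55047051e-04 -6.60209249e-02  9.97818134e-01 -3.70040841e-05] [-1.85219429 -0.45353901 -0.30558835] -0.003309997069990325
```

View pics/z3.png

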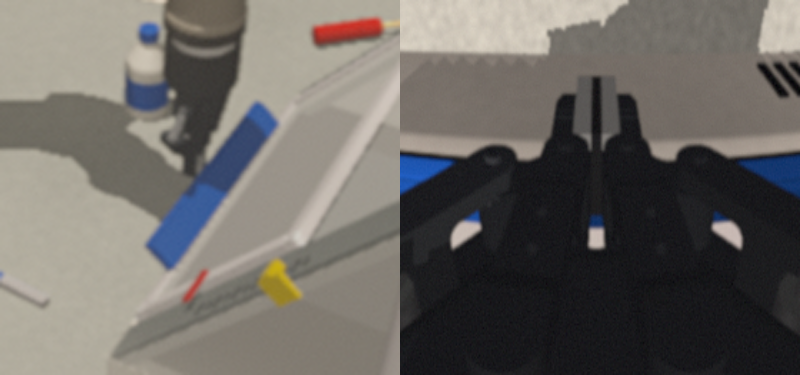

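The closed fingertips are at the lip's front edge with their tips about 15 mm below it, and the force is just starting to rise. I'll push 20 mm along the slope as a test.

Emit:
move_arm:
  gripper: [0, 0, 0, 0, 0]
  xyz:
    - [-0.4, 0, 0]
    - [-0.7, 0, -0.3]
    - [-1.0, 0, -0.7]
    - [-1.3, 0, -1.1]
    - [-1.6, 0, -1.5]
  twist: [0, 0, 0, 0, 0]

```text
t: 5.08
eef_pos: [0.5302, 0.0618, 0.2156]
tool_rot: [-0.005, -0.066, 0.998, -0.0]
contact_force: [-9.9, -0.5, 1.4]
gripper_width: -0.004
```

```bash
python3 - <<'E'
from h import *
o=get_obs(); print(o['t'],o['eef_pos'],o['tool_rot'],o['contact_force'],o['gripper_width'])
for n in ['scene','top','wrist']:
    save(n,n+'4.png')
a=cv2.imread('pics/scene4.png')[120:270,200:360]
b=cv2.imread('pics/wrist4.png')[180:384,120:400]
cv2.imwrite('pics/z4.png',np.hstack([cv2.resize(a,(400,375),interpolation=2),cv2.resize(b,(400,375))]))
E
```

```text
5.0833 [0.53016805 0.06177374 0.21562404] [-4.54017567e-03 -6.59751214e-02  9.97810907e-01 -2.52165769e-04] [-9.88557492 -0.54169303  1.37382381] -0.004093616125283672
```

View pics/z4.png

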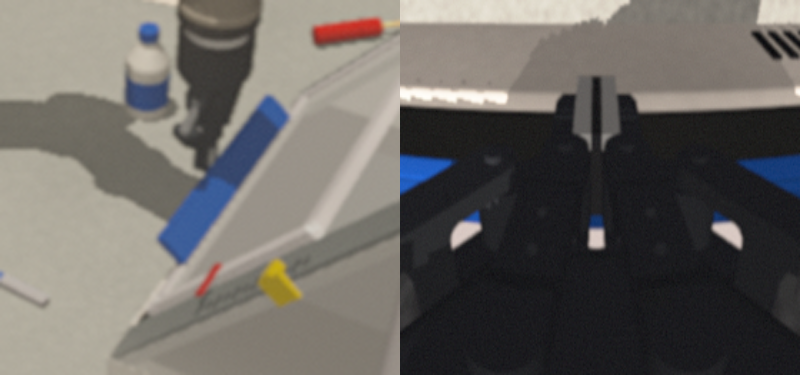

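The window follows the fingers with about 10 N in x. I'll carry on up the slope.

Emit:
move_arm:
  gripper: [0, 0, 0, 0, 0]
  xyz:
    - [-0.6, 0, -0.7]
    - [-1.2, 0, -1.4]
    - [-1.8, 0, -2.1]
    - [-2.4, 0, -2.8]
    - [-3.0, 0, -3.5]
  twist: [0, 0, 0, 0, 0]

```text
t: 5.65
eef_pos: [0.5597, 0.0656, 0.2506]
tool_rot: [-0.005, -0.066, 0.998, -0.0]
contact_force: [-12.9, -1.2, 2.6]
gripper_width: 0.001
```

```bash
python3 - <<'E'
from h import *
o=get_obs(); print(o['t'],o['eef_pos'],o['tool_rot'],o['contact_force'],o['gripper_width'])
for n in ['scene','top','wrist']:
    save(n,n+'5.png')
a=cv2.imread('pics/scene5.png')[150:260,245:345]; b=cv2.imread('pics/top5.png')[55:135,260:340]
cv2.imwrite('pics/z5.png',np.hstack([cv2.resize(a,None,fx=4,fy=4,interpolation=cv2.INTER_CUBIC),cv2.resize(b,(400,440),interpolation=2)]))
for n in ['scene','top']:
    for q in ['pointer','mark_tip']:
        for d in spot_point(q,n)[:1]: print(n,q,np.round(d['centre'],4),round(d['p'],2))
E
```

```text
5.65 [0.55967816 0.06564848 0.25060398] [-5.25835091e-03 -6.59285751e-02  9.97810453e-01 -2.67757029e-04] [-12.88859935  -1.21578231   2.64678417] 0.0008307089780768114
scene pointer [ 0.6826 -0.1332  0.2409] 0.7
scene mark_tip [ 0.7169 -0.1423  0.2867] 0.76
top pointer [ 0.683  -0.1333  0.2483] 0.97
top mark_tip [ 0.716  -0.1331  0.2831] 0.59
```

View pics/z5.png

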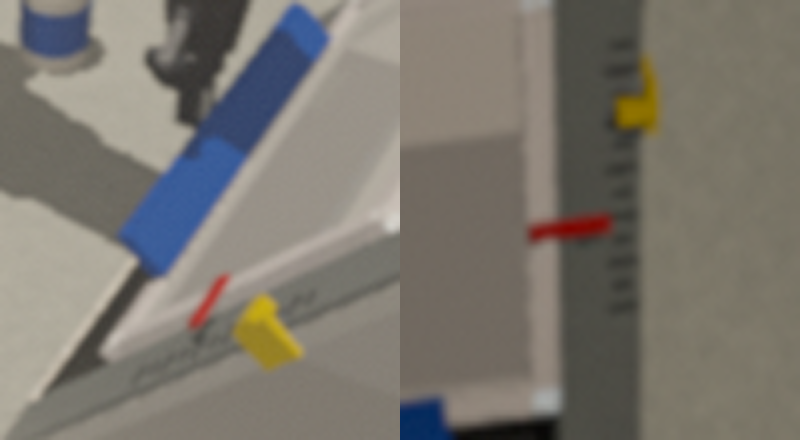

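```bash
python3 - <<'E'
from h import *
s=read_camera('scene');t=read_camera('top')
u=np.array([.6374,.0834,.766])
p=tri(s,(293,231.4),t,(302.2,96.0)); m=tri(s,(311.2,225.3),t,(303.2,75.2))
print(p,m,(m-p)@u)
E
```

```text
[ 0.68289056 -0.14077574  0.24179953] [ 0.72051513 -0.13913054  0.28157684] 0.05458852522344935
```

Emit:
move_arm:
  gripper: [0, 0, 0, 0, 0]
  xyz:
    - [-0.6, 0, -0.7]
    - [-1.2, 0, -1.4]
    - [-1.8, 0, -2.1]
    - [-2.3, 0, -2.7]
    - [-2.6, 0, -3.1]
  twist: [0, 0, 0, 0, 0]

```text
t: 6.52
eef_pos: [0.5867, 0.0692, 0.2822]
tool_rot: [-0.004, -0.066, 0.998, -0.0]
contact_force: [-9.7, -1.0, 2.5]
gripper_width: -0.001
```

```bash
cat > look.py <<'E'
from h import *
import sys
k=sys.argv[1]
o=get_obs(); print(o['t'],o['eef_pos'],o['tool_rot'],o['contact_force'],o['gripper_width'])
for n in ['scene','top']: save(n,n+k+'.png')
a=cv2.imread(f'pics/scene{k}.png')[200:250,275:325]; b=cv2.imread(f'pics/top{k}.png')[60:110,280:330]
cv2.imwrite(f'pics/z{k}.png',np.hstack([cv2.resize(a,None,fx=8,fy=8,interpolation=cv2.INTER_CUBIC),cv2.resize(b,None,fx=8,fy=8,interpolation=2)]))
for n in ['scene','top']:
    for q in ['pointer','mark_tip']:
        for d in spot_point(q,n)[:1]: print(n,q,np.round(d['centre'],4),round(d['p'],2))
E
python3 look.py 6
```

```text
6.5167 [0.58669456 0.06920048 0.28222546] [-3.83569322e-03 -6.59124582e-02  9.97818022e-01 -1.74696413e-04] [-9.74466204 -1.00694877  2.52572449] -0.0006297891282737278
scene pointer [ 0.7091 -0.1288  0.2756] 0.96
scene mark_tip [ 0.7186 -0.1417  0.2831] 0.72
top pointer [ 0.7071 -0.1289  0.2769] 0.89
top mark_tip [ 0.3488 -0.2508  0.0041] 0.57
```

View pics/z6.png

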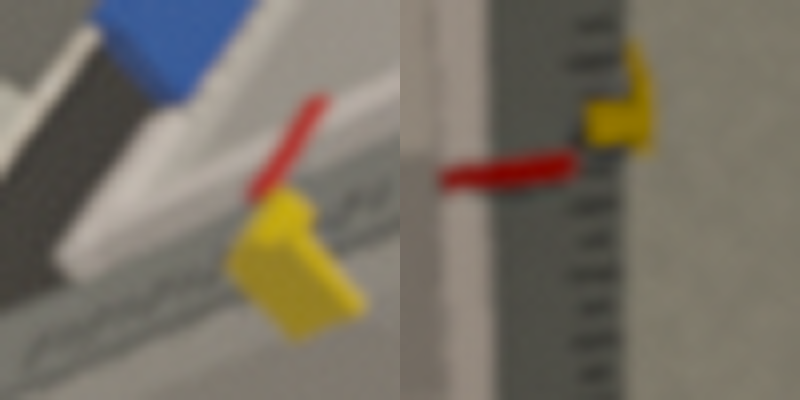

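```bash
python3 - <<'E'
from h import *
s=read_camera('scene');t=read_camera('top')
u=np.array([.6374,.0834,.766])
S=lambda x,y:((x+.5)/8-.5+275,(y+.5)/8-.5+200)
T=lambda x,y:((x+.5)/8-.5+280,(y+.5)/8-.5+60)
p=tri(s,S(254,198),t,T(177,163)); m=tri(s,S(299,200),t,T(183,123))
print(p,m,(m-p)@u, (m-p))
# predicted pixel motion per mm along u at pointer
for c in (s,t): print((proj(c,p+.01*u)-proj(c,p))*8)
ut=np.array([0.13*0,0,0])
E
```

```text
[ 0.70984284 -0.13676388  0.2761419 ] [ 0.72091175 -0.13721325  0.28232143] 0.011751360638395807 [ 0.01106891 -0.00044937  0.00617953]
[ 27.00771083 -12.57386158]
[ -0.14911727 -30.03207456]
```

```bash
python3 - <<'E'
from h import *
s=read_camera('scene');t=read_camera('top')
yw=np.radians(7.46)
hx=np.array([np.cos(yw),np.sin(yw),0]);hy=np.array([-np.sin(yw),np.cos(yw),0]);z=np.array([0,0,1.])
a=np.radians(40);u=np.sin(a)*hx+np.cos(a)*z; n=-np.cos(a)*hx+np.sin(a)*z
m=np.array([.7209,-.1372,.2823])
for c in (s,t):
  for nm,v in (('u',u),('hy',hy),('n',n)): print(nm,((proj(c,m+.01*v)-proj(c,m))*8).round(1))
for k in ('6',):
  a_=cv2.imread(f'pics/scene{k}.png')[212:252,296:326]; b=cv2.imread(f'pics/top{k}.png')[60:90,290:320]
  cv2.imwrite('pics/zz6.png',np.hstack([cv2.resize(a_,(420,560),interpolation=0),cv2.resize(b,(370,560*370//420*0+560),interpolation=0)]))
  A=cv2.imread(f'pics/scene{k}.png')[215:245,300:325]; B=cv2.imread(f'pics/top{k}.png')[62:87,295:315]
E
```

```text
u [ 27.6 -12.7]
hy [ 15.9 -25. ]
n [-26.  -29.5]
u [ -0.1 -30.4]
hy [-33.5   4. ]
n [ 6.1 16.8]
```

View pics/zz6.png

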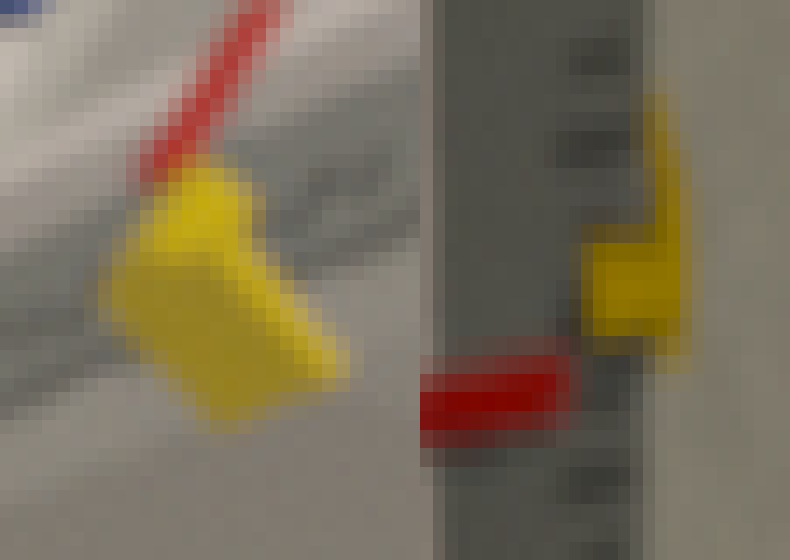

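Emit:
move_arm:
  gripper: [0, 0, 0, 0, 0]
  xyz:
    - [-0.2, 0, -0.25]
    - [-0.4, 0, -0.5]
    - [-0.6, 0, -0.7]
    - [-0.6, 0, -0.7]
    - [-0.6, 0, -0.7]
  twist: [0, 0, 0, 0, 0]

```text
t: 7.43
eef_pos: [0.5929, 0.07, 0.2894]
tool_rot: [-0.003, -0.066, 0.998, -0.0]
contact_force: [-9.9, -1.1, 6.1]
gripper_width: -0.006
```

```bash
python3 look.py 7
cat > z.py <<'E'
from h import *
import sys
k=sys.argv[1]
A=cv2.imread(f'pics/scene{k}.png')[205:245,293:333]; B=cv2.imread(f'pics/top{k}.png')[62:92,290:320]
cv2.imwrite(f'pics/zz{k}.png',np.hstack([cv2.resize(A,(400,400),interpolation=0),cv2.resize(B,(390,400),interpolation=0)]))
E
python3 z.py 7
```

```text
7.4333 [0.59287819 0.07000415 0.28935405] [-3.12431867e-03 -6.58788686e-02  9.97822733e-01 -7.90346281e-05] [-9.9033365  -1.07864066  6.11098241] -0.0055252922056847
scene pointer [ 0.7167 -0.1297  0.2828] 0.86
scene mark_tip [ 0.7172 -0.1437  0.2834] 0.71
top pointer [ 0.7128 -0.1286  0.2832] 0.67
top mark_tip [ 0.7176 -0.1353  0.2808] 0.55
```

View pics/zz7.png

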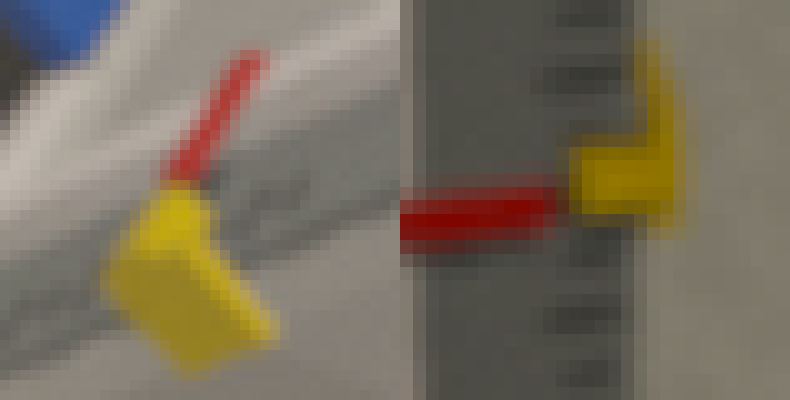

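```bash
cat > edge.py <<'E'
from h import *
import sys
from scipy.ndimage import map_coordinates
from scipy.optimize import least_squares
k=sys.argv[1]
yw=np.radians(7.46)
hx=np.array([np.cos(yw),np.sin(yw),0]);hy=np.array([-np.sin(yw),np.cos(yw),0]);z=np.array([0,0,1.])
a=np.radians(40);u=np.sin(a)*hx+np.cos(a)*z; n=-np.cos(a)*hx+np.sin(a)*z
m0=np.array([.7209,-.1372,.2823])
C={'scene':read_camera('scene'),'top':read_camera('top')}
def ch(img,w):
    B,G,R=[img[...,i].astype(float) for i in range(3)]
    return R-(G+B)/2 if w=='ptr' else (R+G)/2-B
def edges(name,img,w,ys):
    c=C[name]; d=proj(c,m0-.01*hy)-proj(c,m0); L=np.linalg.norm(d);d/=L
    q=proj(c,m0-.01*u+0*n)-proj(c,m0) # downslope
    p=np.array([-d[1],d[0]]); p*=np.sign(p@q)
    f=ch(img,w); out=[]
    for y in ys: # y along hy from m0 in m
        b=proj(c,m0+y*hy)
        s=np.arange(-8,8,.1); pts=b[:,None]+p[:,None]*s
        v=map_coordinates(f,[pts[1],pts[0]],order=1)
        i=np.argmax(v); bg=np.median(v[-30:]) if False else v[min(len(v)-1,i+40)]
        h=(v[i]+bg)/2
        j=i+np.argmax(v[i:]<h); i2=i-np.argmax(v[:i+1][::-1]<(v[i]+v[max(0,i-40)])/2)
        out.append((s[i2],s[j],v[i]))
    return np.array(out),p
R={}
for name in C:
    img=cv2.imread(f'pics/{name}{k}.png')
    for w,ys in (('ptr',np.arange(.004,.03,.003)),('mark',np.arange(-.012,-.002,.002))):
        e,p=edges(name,img,w,ys); R[name,w]=e
        print(name,w); print(np.c_[ys*1e3,e].round(2).tolist())
    c=C[name]
    R[name,'J']=[p@(proj(c,m0+.001*v)-proj(c,m0)) for v in (u,n)]
    print('J u,n px/mm',np.round(R[name,'J'],3))
E
python3 edge.py 7
```

```text
scene ptr
[[4.0, -0.1, 3.7, 93.02], [7.0, 0.1, 3.6, 113.2], [10.0, 0.1, 3.6, 115.43], [13.0, 0.3, 3.5, 113.65], [16.0, 0.4, 3.5, 111.38], [19.0, 0.4, 3.5, 108.57], [22.0, 0.5, 3.4, 112.08], [25.0, 0.5, 3.6, 105.56], [28.0, 0.6, 3.6, 114.03]]
scene mark
[[-12.0, -0.7, 2.9, 157.58], [-10.0, -1.2, 2.7, 162.8], [-8.0, -3.0, 2.7, 162.48], [-6.0, -3.1, 2.5, 164.38], [-4.0, -3.1, 2.3, 170.22]]
J u,n px/mm [-0.204  0.471]
top ptr
[[4.0, 0.5, 3.9, 90.58], [7.0, 0.6, 4.0, 117.93], [10.0, 0.6, 4.0, 120.45], [13.0, 0.5, 4.1, 112.53], [16.0, 0.6, 4.1, 117.31], [19.0, 0.6, 4.1, 122.26], [22.0, 0.6, 4.1, 123.51], [25.0, 0.7, 4.1, 122.53], [28.0, 0.8, 4.0, 117.06]]
top mark
[[-12.0, -1.7, 3.6, 132.06], [-10.0, -1.8, 3.5, 132.72], [-8.0, -1.9, 3.5, 131.58], [-6.0, -1.9, 3.5, 126.83], [-4.0, -1.6, 3.4, 115.67]]
J u,n px/mm [-0.376  0.216]
```

```bash
python3 - <<'E'
from h import *
i=cv2.imread('pics/top7.png').astype(int)
for r in range(70,83): print(r,' '.join('%3d,%3d,%3d'%tuple(i[r,c][::-1]) for c in range(297,312)))
E
```

```text
70  79, 79, 70  80, 79, 71  80, 79, 72  80, 79, 71  78, 78, 71  77, 77, 71  76, 75, 69  76, 75, 70  76, 76, 70  78, 78, 72  85, 82, 72  99, 87, 56 122, 99, 15 137,112, 20 134,116, 63
71  79, 78, 71  79, 78, 71  79, 78, 71  79, 79, 71  77, 77, 69  75, 74, 67  72, 69, 61  73, 68, 59  75, 71, 61  80, 76, 64  85, 79, 64  98, 84, 48 121, 98,  5 138,112, 13 137,118, 60
72  78, 78, 70  79, 79, 71  78, 78, 70  79, 78, 72  77, 76, 69  76, 72, 59  82, 71, 44  92, 76, 35  96, 79, 33  99, 83, 36 102, 85, 35 109, 89, 20 127,101,  0 140,114,  7 136,117, 56
73  78, 79, 71  78, 78, 71  78, 79, 71  78, 78, 71  77, 77, 69  84, 77, 56 106, 87, 33 122, 98,  0 127,101,  0 129,104,  0 129,103,  0 129,104,  0 134,108,  0 141,114,  0 137,116, 53
74  81, 78, 71  81, 77, 70  82, 76, 69  83, 74, 68  80, 72, 66  84, 75, 53 109, 90, 23 133,107,  0 142,114,  0 142,114,  0 143,114,  0 142,113,  0 142,115,  0 143,116,  0 139,117, 51
75  92, 68, 61  96, 66, 60  99, 63, 57  99, 62, 55  90, 59, 53  84, 65, 44 106, 85, 11 132,107,  0 144,116,  0 147,119,  0 147,118,  0 145,117,  0 144,116,  0 144,116,  0 139,117, 52
76
[... 578 characters left out ...]
 40, 35  94, 51, 45  90, 64, 58  77, 68, 63  68, 66, 59  62, 62, 53  59, 57, 51  60, 59, 55  72, 70, 62  99, 91, 68 123,110, 72 133,117, 74 130,119, 84
80  73, 57, 51  70, 58, 52  72, 61, 56  76, 67, 62  77, 73, 66  74, 73, 66  66, 66, 61  63, 63, 58  62, 62, 57  65, 65, 61  82, 80, 73 106,102, 88 124,117, 97 130,122,101 127,120,101
81  71, 72, 66  72, 74, 67  73, 73, 67  75, 75, 68  75, 75, 68  71, 70, 64  65, 64, 59  61, 60, 55  63, 62, 57  71, 69, 64  87, 86, 78 109,105, 95 123,118,105 126,121,106 125,121,106
82  78, 78, 70  78, 78, 70  77, 77, 70  77, 76, 69  78, 78, 71  75, 73, 67  73, 73, 67  72, 71, 65  73, 72, 66  76, 76, 68  90, 89, 80 111,107, 96 124,119,105 127,121,108 123,118,104
```

Emit:
move_arm:
  gripper: [0, 0, 0, 0]
  xyz:
    - [-0.05, 0, -0.06]
    - [-0.08, 0, -0.08]
    - [-0.08, 0, -0.08]
    - [-0.08, 0, -0.08]
  twist: [0, 0, 0, 0]

```text
t: 8.17
eef_pos: [0.5933, 0.0701, 0.2898]
tool_rot: [-0.004, -0.066, 0.998, -0.0]
contact_force: [-10.0, -1.3, 5.1]
gripper_width: 0.003
```

```bash
python3 look.py 8; python3 z.py 8; python3 edge.py 8
```

```text
8.1667 [0.59326784 0.0700608  0.28979263] [-3.63678591e-03 -6.58996062e-02  9.97819620e-01 -1.45458666e-04] [-9.98124325 -1.31464427  5.07265862] 0.003365888447452838
scene pointer [ 0.7175 -0.1285  0.2819] 0.92
scene mark_tip [ 0.7171 -0.1396  0.2861] 0.61
top pointer [ 0.7123 -0.1283  0.2838] 0.67
top mark_tip [ 0.7165 -0.1332  0.2809] 0.47
scene ptr
[[4.0, -0.2, 3.7, 90.13], [7.0, 0.1, 3.7, 111.09], [10.0, -0.0, 3.6, 115.89], [13.0, 0.1, 3.5, 114.9], [16.0, 0.2, 3.5, 115.83], [19.0, 0.2, 3.4, 109.99], [22.0, 0.4, 3.4, 113.79], [25.0, 0.4, 3.5, 108.94], [28.0, 0.4, 3.5, 113.89]]
scene mark
[[-12.0, -0.6, 2.8, 158.65], [-10.0, -0.9, 2.7, 165.97], [-8.0, -2.9, 2.7, 163.2], [-6.0, -3.3, 2.1, 169.55], [-4.0, -3.1, 2.3, 166.33]]
J u,n px/mm [-0.204  0.471]
top ptr
[[4.0, 0.3, 3.7, 91.06], [7.0, 0.4, 3.8, 118.85], [10.0, 0.4, 3.8, 120.88], [13.0, 0.4, 3.8, 118.75], [16.0, 0.4, 3.9, 114.91], [19.0, 0.4, 3.9, 118.73], [22.0, 0.4, 3.9, 122.91], [25.0, 0.5, 3.9, 122.32], [28.0, 0.7, 3.8, 118.08]]
top mark
[[-12.0, -1.7, 3.6, 131.31], [-10.0, -1.8, 3.5, 132.05], [-8.0, -1.9, 3.5, 131.55], [-6.0, -1.7, 3.5, 126.94], [-4.0, -1.6, 3.4, 116.53]]
J u,n px/mm [-0.376  0.216]
```

View pics/zz8.png

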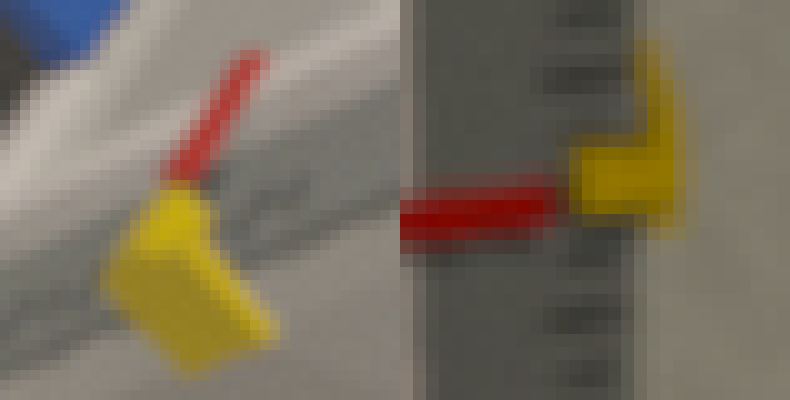

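Edge fits in both views put the pointer within about 1 mm of the mark. I'll back the hand straight off, then look from close up with the wrist camera.

Emit:
move_arm:
  gripper: [0, 0, 0, 0, 0]
  xyz:
    - [0.5, 0, 0]
    - [1.5, 0, 0]
    - [3, 0, 0]
    - [5, 0, 0]
    - [7, 0, 0]
  twist: [0, 0, 0, 0, 0]

```text
t: 8.98
eef_pos: [0.5258, 0.0612, 0.2907]
tool_rot: [0.001, -0.066, 0.998, 0.0]
contact_force: [-0.0, 0.4, 0.1]
gripper_width: -0.0
```

Emit:
move_arm:
  gripper: [0, 0, 0, 0, 0]
  xyz:
    - [0, 0, -3]
    - [0, 0, -6]
    - [0, 0, -9]
    - [0, 0, -12]
    - [0, 0, -15]
  twist: [0, 0, 0, 0, 0]

```text
t: 9.4
eef_pos: [0.526, 0.0611, 0.4425]
tool_rot: [0.001, -0.066, 0.998, 0.0]
contact_force: [0.6, 0.1, 0.1]
gripper_width: -0.001
```

```bash
python3 look.py 9; python3 edge.py 9 | grep -A1 -E 'ptr|mark'; python3 - <<'E'
from h import *
c=read_camera('wrist');o=get_obs(); p=-c['R'].T@c['t']; print(p-o['eef_pos'], c['R'], o['q'])
E
```

```text
9.4 [0.52600612 0.06114772 0.44247768] [ 7.13425938e-04 -6.60000812e-02  9.97819330e-01  2.55519501e-04] [0.63566659 0.12936654 0.11028004] -0.0014447166106474616
scene pointer [ 0.3464 -0.2493  0.0018] 0.71
scene mark_tip [ 0.7191 -0.143   0.2852] 0.69
top pointer [ 0.714  -0.1285  0.2847] 0.92
top mark_tip [ 0.7173 -0.1342  0.2778] 0.51
scene ptr
[[4.0, -0.2, 3.7, 89.52], [7.0, 0.1, 3.6, 109.91], [10.0, -0.0, 3.6, 114.51], [13.0, 0.1, 3.5, 114.16], [16.0, 0.2, 3.5, 114.48], [19.0, 0.2, 3.4, 108.75], [22.0, 0.4, 3.4, 112.65], [25.0, 0.4, 3.5, 107.29], [28.0, 0.5, 3.5, 111.97]]
scene mark
[[-12.0, -0.6, 2.9, 155.01], [-10.0, -0.8, 2.7, 160.95], [-8.0, -3.0, 2.7, 160.33], [-6.0, -2.9, 2.5, 164.15], [-4.0, -3.0, 2.4, 164.22]]
--
top ptr
[[4.0, 0.3, 3.7, 87.41], [7.0, 0.4, 3.8, 114.65], [10.0, 0.5, 3.8, 119.34], [13.0, 0.4, 3.8, 115.65], [16.0, 0.4, 3.9, 111.57], [19.0, 0.4, 3.9, 115.05], [22.0, 0.4, 3.9, 119.29], [25.0, 0.5, 3.9, 118.04], [28.0, 0.7, 3.8, 114.36]]
top mark
[[-12.0, -1.7, 3.6, 126.81], [-10.0, -1.8, 3.5, 127.55], [-8.0, -1.9, 3.5, 127.27], [-6.0, -1.9, 3.5, 123.05], [-4.0, -1.6, 3.4, 112.59]]
[-0.06651949 -0.0086578   0.07045816] [[-1.31083966e-01  9.91371072e-01 -6.25203123e-04]
 [ 9.56234305e-01  1.26604370e-01  2.63794026e-01]
 [ 2.61596920e-01  3.39813264e-02 -9.64578831e-01]] [-0.56092118  0.12676873  0.36860329  1.73598246 -0.04715957  1.28965227
  1.52108726]
```

Emit:
move_arm:
  gripper: [0, 0, 0, 0, 0]
  xyz:
    - [-3, -1.6, -2]
    - [-6, -3.2, -2]
    - [-9, -4.8, -2]
    - [-12, -6.4, -2]
    - [-15, -8, -2]
  twist: [0, 0, 0, 0, 0]

```text
t: 10.27
eef_pos: [0.6871, 0.0015, 0.4596]
tool_rot: [-0.001, -0.066, 0.998, 0.0]
contact_force: [1.0, 0.3, 0.2]
gripper_width: 0.002
```

Emit:
move_arm:
  gripper: [0, 0]
  xyz:
    - [0, 0, 0]
    - [0, 0, 0]
  twist: [0, 0]

```text
t: 10.43
eef_pos: [0.6867, 0.001, 0.458]
tool_rot: [-0.002, -0.065, 0.998, -0.001]
contact_force: [-0.2, -0.4, 0.3]
gripper_width: 0.004
```

```bash
python3 - <<'E'
from h import *
import pickle
c=save('wrist','wrist10.png'); pickle.dump(c,open('w10.pkl','wb'))
E
```

```text
(no output)
```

View pics/wrist10.png

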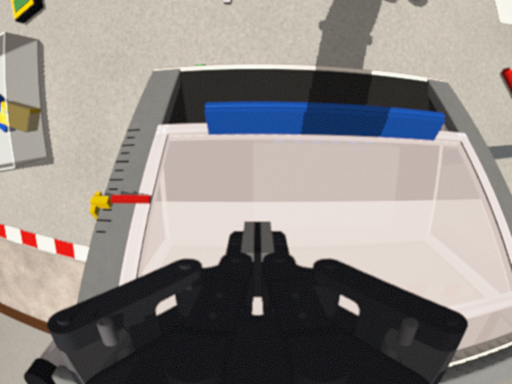

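Emit:
move_arm:
  gripper: [0, 0, 0, 0]
  xyz:
    - [3, 0, 0]
    - [6, 0, 0]
    - [7, 0, 0]
    - [7, 0, 0]
  twist: [0, 0, 0, 0]

```text
t: 10.82
eef_pos: [0.6137, -0.0078, 0.462]
tool_rot: [0.0, -0.066, 0.998, 0.001]
contact_force: [-0.1, 0.2, 0.7]
gripper_width: 0.003
```

```bash
python3 - <<'E'
from h import *
import pickle
c=save('wrist','wrist11.png'); pickle.dump(c,open('w11.pkl','wb'))
a=cv2.imread('pics/wrist10.png')[180:225,80:160]; b=cv2.imread('pics/wrist11.png')[215:285,60:160]
cv2.imwrite('pics/zw.png',np.vstack([cv2.resize(a,(480,270),interpolation=0),cv2.resize(b,(480,320),interpolation=0)]))
E
```

```text
(no output)
```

View pics/zw.png

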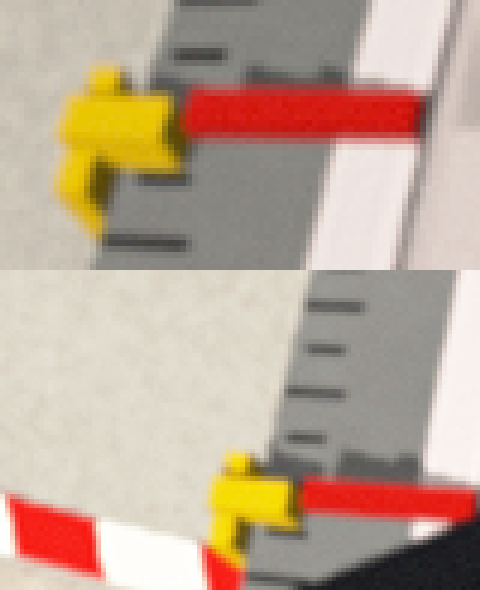

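View pics/wrist11.png

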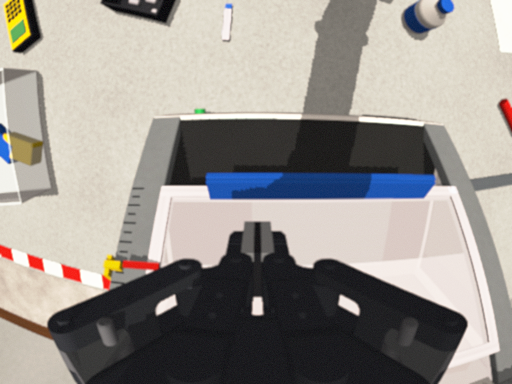

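```bash
python3 - <<'E'
from h import *
a=cv2.imread('pics/wrist10.png')[188:218,86:136]; b=cv2.imread('pics/wrist11.png')[248:278,98:148]
cv2.imwrite('pics/zwa.png',cv2.resize(a,(800,480),interpolation=0));cv2.imwrite('pics/zwb.png',cv2.resize(b,(800,480),interpolation=0))
E
```

```text
(no output)
```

View pics/zwa.png

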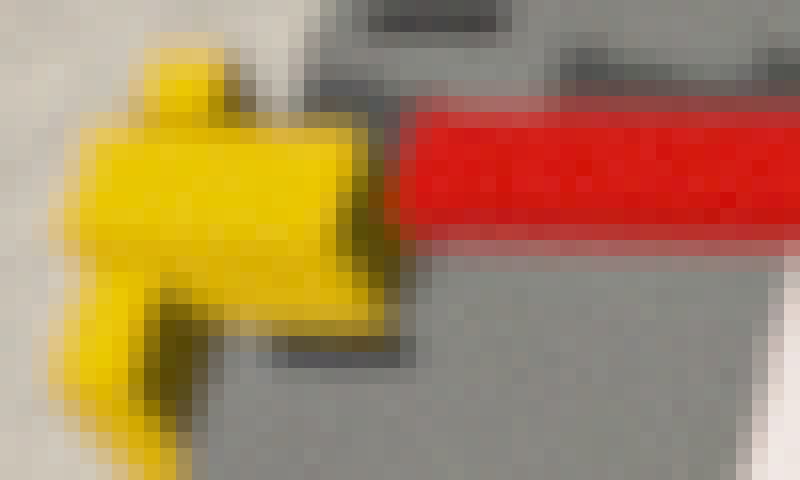

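View pics/zwb.png

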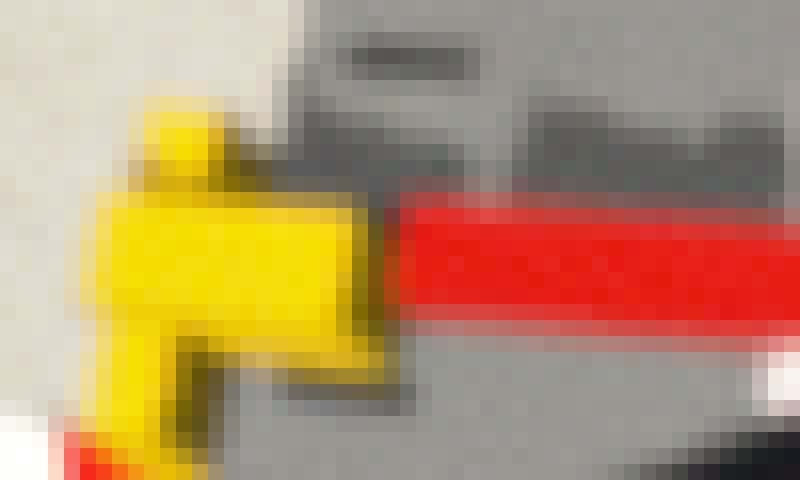

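```bash
cat > w.py <<'E'
from h import *
import pickle
yw=np.radians(7.46)
hx=np.array([np.cos(yw),np.sin(yw),0]);hy=np.array([-np.sin(yw),np.cos(yw),0]);z=np.array([0,0,1.])
a=np.radians(40);u=np.sin(a)*hx+np.cos(a)*z; n=-np.cos(a)*hx+np.sin(a)*z
m0=np.array([.7209,-.1372,.2823])
def line(c,px):
    d=np.array([(px[0]-c['cx'])/c['fx'],(px[1]-c['cy'])/c['fy']]); r=np.linalg.norm(d)
    ray=c['R'].T@np.append(np.sin(r)*d/r,np.cos(r)); o=-c['R'].T@c['t']
    N=np.cross(ray,hy);N/=np.linalg.norm(N)
    return [N@u,N@n],N@(o-m0)
A,B=[pickle.load(open(f,'rb')) for f in('w10.pkl','w11.pkl')]
fa=lambda x,y:((x+.5)/16-.5+86,(y+.5)/16-.5+188)
fb=lambda x,y:((x+.5)/16-.5+98,(y+.5)/16-.5+248)
def sol(pa,pb):
    l=[line(A,fa(*pa)),line(B,fb(*pb))]
    for M,_ in l: print('   view u,n coeff',np.round(M,2)) if 0 else None
    return np.linalg.solve([l[0][0],l[1][0]],[l[0][1],l[1][1]])*1e3
p=[sol((430,106),(420,197)),sol((780,108),(760,223))]; m=[sol((340,126),(345,202)),sol((110,125),(120,191))]
print('ptr low-outer',p,'mark low-outer',m)
print(line(A,fa(430,106))[0],line(B,fb(420,197))[0])
# per-view u difference for assumed dn (mark-ptr)
for dn in (-4,-2,0):
  for nm,c,f,P_,M_ in (('A',A,fa,(430,106),(340,126)),('B',B,fb,(420,197),(345,202))):
    lp,lm=line(c,f(*P_)),line(c,f(*M_))
    print(dn,nm,((lm[1]*1e3-lm[0][1]*dn)/lm[0][0]-lp[1]*1e3/lp[0][0]).round(2))
# full-tip points
def pt(c,px,nn):
    pass
E
python3 w.py
```

```text
ptr low-outer [array([-5.84445201,  6.01455497]), array([-5.62760638,  6.43989545])] mark low-outer [array([-5.88646425,  3.6740271 ]), array([-4.65669581,  5.3839983 ])]
[np.float64(0.8365163172139648), np.float64(-0.547942014299675)] [np.float64(0.9432511671901218), np.float64(-0.33208016440984983)]
-4 A -1.08
-4 B -0.6
-2 A 0.22
-2 B 0.09
0 A 1.52
0 B 0.79
```

Emit:
move_arm:
  gripper: [0, 0, 0, 0, 0]
  xyz:
    - [3, 0, 0]
    - [6, 0, 0]
    - [9, 0, 0]
    - [10, 0, 0]
    - [10, 0, 0]
  twist: [0, 0, 0, 0, 0]

```text
t: 11.28
eef_pos: [0.5161, -0.0207, 0.4615]
tool_rot: [0.001, -0.066, 0.998, 0.001]
contact_force: [0.4, -0.1, -0.4]
gripper_width: -0.002
```

```bash
python3 look.py 12; python3 z.py 12; python3 - <<'E'
from h import *
c=read_camera('scene')
for q in ['parts_bin','cleaner_bottle','plug_module']: print(q,[np.round(d['centre'],3) for d in spot_point(q,'scene')[:1]])
E
```

```text
11.2833 [ 0.5160889  -0.02066217  0.461513  ] [ 6.75221261e-04 -6.61418726e-02  9.97809757e-01  6.96332019e-04] [ 0.40246307 -0.08249471 -0.36257209] -0.0020748856678828947
scene pointer [ 0.7177 -0.1296  0.2812] 0.86
scene mark_tip [ 0.7176 -0.1396  0.2888] 0.69
top pointer [ 0.7144 -0.1274  0.2821] 0.72
top mark_tip [0.6027 0.07   0.2344] 0.71
parts_bin [array([ 0.348, -0.249, -0.002])]
cleaner_bottle [array([ 0.322,  0.256, -0.   ])]
plug_module [array([0.602, 0.071, 0.232])]
```

View pics/scene12.png

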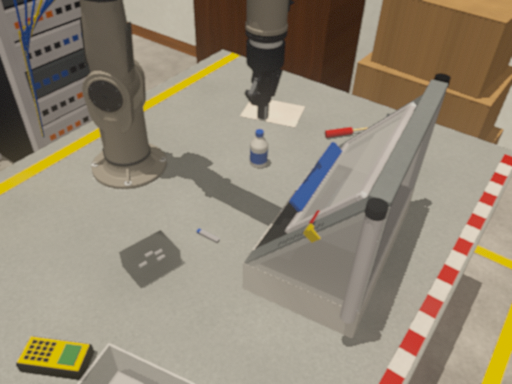

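The picture shows the pointer's end at the mark (about 312,222). The bottle (259,150), bin (150,258) and module (208,235) are where they started, and the hand is clear. I'm handing in.

```bash
python3 -c "
from station import *
hand_in()"
```

```text
the job is handed in; nothing more can be done
```

I pushed the window up about 120 mm along the slope until the red pointer was level with the yellow mark, then took the hand away and handed in at about 11.4 s.

- **How it was pushed:** The tool can only point down, so the closed fingertips pressed on the lower front edge of the lip. They did not reach under it. The tips hung about 15 mm below that edge, the force was about 10–13 N, and the lip was never pinched.
- **Height:** Edge fits in the scene and top pictures, and two close wrist views, put the pointer about 0.5 mm below the mark, good to about 1–1.5 mm. The window did not move when the hand came off.
- **Check that disagreed:** The networks' own pointer and mark points scattered by several millimetres. In the last look "mark_tip" (top view) and "plug_module" (scene view) were both reported on the lip. I went by the pictures instead.
- **Other things:** The yellow mark did not move. In the last picture the bin, bottle and plug module lie where they started, and the arm touches nothing (contact force about 0.5 N, which is noise).

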